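# Fit the return spring on the leaning press plunger

### The arm

A 6-joint arm with a two-finger parallel gripper is mounted at the origin on a cart in front of the work surface, level with it; the furniture and walls round the work are solid. World frame = base frame: x ahead of the robot, y to its left, z up, the work surface at z = 0. Lengths are in m, angles in degrees, forces in N, time in s.
With the tool pointing down it reaches from about 0.375 to 0.75 m from the base axis. Payload 9 kg.
Tool frame: the origin (TCP) lies where the fingers leave the gripper's body, on its centre line; the fingertips stand 73 mm ahead of it and the grasp point (between the pads) lies 54 mm ahead of it (robot.tip_reach is the distance from the TCP to the fingertips, in m); z points along the fingers, y is the direction in which the jaws open and shut (so a half turn about z gives the same grasp; the last joint's range is limited). The gripper opens to 85 mm and grips with 20 to 120 N. Pads are 22 mm wide; open, the fingers measure 114 mm over their backs; the gripper's body (76 mm by 85 mm) begins 54 mm behind the grasp point. The pads swing forward as they close: fully open they stand 13 mm farther back than shut.
Start: joints at [53.875, 5.964, 5.575, 89.605, 0, 77.527], TCP at [0.241, 0.55, 0.304] pointing down, gripper open.
Joint ranges: [-171.21, 171.21], [-48.23, 106.86], [-62.78, 66.21], [-105.2, 120.99], [-86.42, 89.51], [-180, 180]. Speed limits (degrees/s): [127.2, 127.2, 147.25, 180, 180, 180].

### API

Orientations are given as [roll, pitch, yaw] about the fixed x, y, z axes, in that order (R = Rz(yaw) Ry(pitch) Rx(roll)).
In Python, from plant import robot gives the robot as it stands. Calls block until the motion is done:
- robot.move_pose(position, orientation): joint-space move of the TCP to a pose.
- robot.line_to(position, vel=0.15, rotation=None, guard=None): straight line of the TCP; rotation=None keeps the orientation; vel is the mean speed in m/s. With guard (N) it stops when the force on the tool has changed by that much, and returns True; else False.
- robot.goto_joints(angles): joint-space move.
- robot.set_gripper(opening): finger opening in m; the grip force is fixed at half the most; returns when the fingers have stopped.
- robot.pause(seconds).
- robot.ik(position, orientation): joint angles nearest the present ones, or None.
- robot.observe(): the state.
- robot.grab_frame(name): name is "scene" or "top" or "wrist"; returns the picture (384x512x3 uint8, blue, green, red); there is no depth.
- robot.get_calibration(name): a dict with "vertical_fov" (degrees; the focal length in pixels is half the picture's height over the tangent of half this angle, whatever the lens; pixels are square), "cx", "cy" (the principal point, pixels), "rvec" (rotation vector, rad) and "tvec" (3), from world to camera coordinates, as OpenCV has them. Camera axes: x right, y down, z forward; pixel columns grow to the right and rows downward; lengths in m; the calibration is good to about 2 mm. The wrist camera is an equidistant fisheye: a pixel r from the principal point sees the ray r / f radians off the axis. A picture is of the moment at which its call begins: read the wrist's pose just before it. get_calibration takes no time and is no camera call; for the wrist camera it gives the pose at the moment of the call.
A pose or a line that the arm cannot do raises robot.IKError and nothing moves.
- robot.job_done(): hands the job in, once; it reports no verdict.
The state is a dict: "time": time; "q": joint angles; "qvel": joint speeds; "joint_torque": joint torques, N m; "tool_pos": TCP position; "tcp_rot": TCP orientation; "ft_force": force on the tool from outside, world axes, zero at the start; "torque": the same for the moment, N m; "gripper_width": finger opening in m.
Only numpy, scipy, OpenCV 4.12 (cv2) and the standard library are available. Lean on these libraries where they do the work, as an engineer would, in place of code of your own. Each camera call takes 0.05 s, during which the arm holds its last target. There are 200 camera calls.

### The job

Put the coil spring back on the leaning plunger rod of the blue press bracket: thread it, black slotted collar first, over the rod end, slide it down and, when it snags on the small brass pin at the foot of the rod, press gently and twist it a little until the slot in the collar drops over the pin and the spring sits fully home on its seat. Then let go of it. Leave the two lacquer bottles and the tally counter where they are.

Things in the scene. Friction and masses are not known exactly. Their poses are not given: they have to be found in the camera images.
- spring_center (a point): Centre, half-way along, of the loose stiff steel coil spring: outside diameter 28.5 mm, bore 21.5, length 66, wire 3.5 thick, about 50 g; its foot is a black collar of the same diameters, 7.5 mm tall. It starts standing on the table, collar down, so this point is 33 mm high. z runs from the collar to the plain top. It does not shorten under gentle forces. Grip it across its outside.
- spring_gap (a point): Middle of the mouth of the slot in the spring's collar, at its underside, 12.5 mm from the spring's axis on the spring's own -x side (towards the robot at yaw 0). The slot, 5.6 mm wide and as deep as the collar, lets the 3 mm pin in when the pin lies within about 6 degrees of this direction. It is the only slot.
- seat: Spring seat of the fixed blue press bracket; origin at the centre of the flat round steel face (39 mm diameter), 78 mm above the table. z is the rod's axis, leaning 30 degrees from vertical, top towards -x; y is level. Home, the spring's centre is 33 mm up this z axis. Below, the bracket is a 42 mm post on a 130 x 90 x 10 mm base plate; nothing stands beside the rod above the seat.
- rod_tip (a point): Centre of the end face of the steel plunger rod, 76 mm up the axis from the seat; same axes as the seat. The rod is 18.8 mm in diameter, its last 8 mm taper to 10 mm. The rod does not turn.
- rod_foot (a point): Point on the rod's axis 4 mm above the seat, at the height of the brass pin: 3 x 3 mm square, sticking out sideways to 15.7 mm from the axis. It points within 43 degrees either side of the seat's -x direction (lower, front side); where exactly differs each time and is not measured: see or feel for it. A spring stopped by the pin stands about 5.5 mm short of home.
- amber_bottle_center (a point): Centre of a brown lacquer bottle with black cap, 27 mm diameter, 74 mm tall, standing on the table behind the bracket. Leave it alone.
- red_bottle_center (a point): Centre of a red lacquer bottle with black cap, 27 mm diameter, 74 mm tall, standing on the table behind the bracket. Leave it alone.
- counter_center (a point): Centre of a white tally counter, 46 x 67 x 22 mm, lying on the table to the left of the bracket. Leave it alone.
There are look-alikes about, which are no part of the job. Of the things like the part that bears seat, leave any that is red, turquoise or white; of the rest the larger one is meant.

How it is judged:
By the outcome, as a careful person would: the job done as asked, in the order asked, and still so for the second after the job is handed in, with the robot touching nothing.
It also fails if it takes over 58 s, if anything falls off the work surface, if the arm or the gripper's body presses on something with over 40 N, if the wrist force passes 120 N, or if a joint passes its speed limit or range.

## Working session

There is one attempt and no reset: what is moved stays moved. The work goes in short steps, each a Python script; the robot and the scene stay as the last script left them, time stands still between calls to the robot, and variables do not carry over. Pictures are saved under pics/ and viewed, about 8 in all and at most 12, crops included, and the job is handed in when it is done.

```bash
mkdir -p pics; cat > h.py <<'E'
import numpy as np, cv2
from plant import robot
from scipy.spatial.transform import Rotation as R
def cal(n):
    c=robot.get_calibration(n); f=192/np.tan(np.radians(c["vertical_fov"]/2))
    Rm=cv2.Rodrigues(np.array(c["rvec"],float))[0]; t=np.array(c["tvec"],float).ravel()
    return dict(f=f,cx=c["cx"],cy=c["cy"],R=Rm,t=t,fish=n=="wrist")
def ray(c,u,v):
    x,y=u-c["cx"],v-c["cy"]
    if c["fish"]:
        r=np.hypot(x,y)+1e-9; a=r/c["f"]; d=np.array([x/r*np.sin(a),y/r*np.sin(a),np.cos(a)])
    else:
        d=np.array([x,y,c["f"]]); d/=np.linalg.norm(d)
    return -c["R"].T@c["t"], c["R"].T@d
def proj(c,p):
    q=c["R"]@np.array(p)+c["t"]
    if c["fish"]:
        r=np.hypot(q[0],q[1])+1e-12; a=np.arctan2(r,q[2])*c["f"]; return np.array([c["cx"]+q[0]/r*a,c["cy"]+q[1]/r*a])
    return np.array([c["cx"]+c["f"]*q[0]/q[2],c["cy"]+c["f"]*q[1]/q[2]])
def onz(c,u,v,z):
    o,d=ray(c,u,v); return o+d*(z-o[2])/d[2]
def tri(obs): # [(cal,u,v)..]
    A=np.zeros((3,3));b=np.zeros(3);rs=[ray(*o) for o in obs]
    for o,d in rs:
        P=np.eye(3)-np.outer(d,d);A+=P;b+=P@o
    p=np.linalg.solve(A,b); return p,[np.linalg.norm((np.eye(3)-np.outer(d,d))@(p-o)) for o,d in rs]
E
python3 - <<'E'
from h import *
a=robot.grab_frame("scene");b=robot.grab_frame("top");w=robot.grab_frame("wrist")
for n,i in zip(("scene","top","wrist"),(a,b,w)): cv2.imwrite(f"pics/{n}0.png",i)
def up(i): return cv2.resize(i,None,fx=1.56,fy=1.56,interpolation=cv2.INTER_CUBIC)
cv2.imwrite("pics/s0u.png",up(a));cv2.imwrite("pics/t0u.png",up(b))
for n in ("scene","top","wrist"):
    c=cal(n);print(n,c["f"],c["cx"],c["cy"],-c["R"].T@c["t"],c["R"][2])
s=robot.observe();print(s["time"],s["tool_pos"],s["tcp_rot"],s["gripper_width"])
E
```

```text
scene 356.430945067038 254.16910449184343 187.40513858036604 [ 0.16542062 -0.59166826  0.65785953] [ 0.44807386  0.679943   -0.58043719]
top 383.10644909116894 250.59139624797024 185.0214444087475 [0.49730299 0.02023641 0.96698665] [ 0.08838721  0.00901579 -0.99604539]
wrist 297.3186396354542 257.3226752613877 193.760824623997 [0.17185174 0.58063459 0.37281629] [ 0.2684689  -0.11698452 -0.9561585 ]
0.15 [0.24057374 0.54946942 0.30329716] [-1.79942502e+02 -1.26103209e-02  1.56351773e+02] 0.08525511425135353
```

View pics/s0u.png

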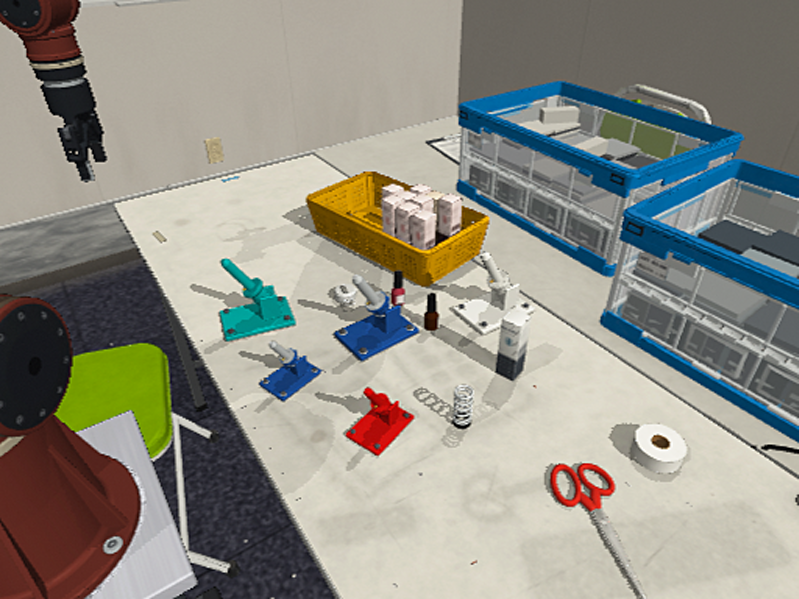

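View pics/t0u.png

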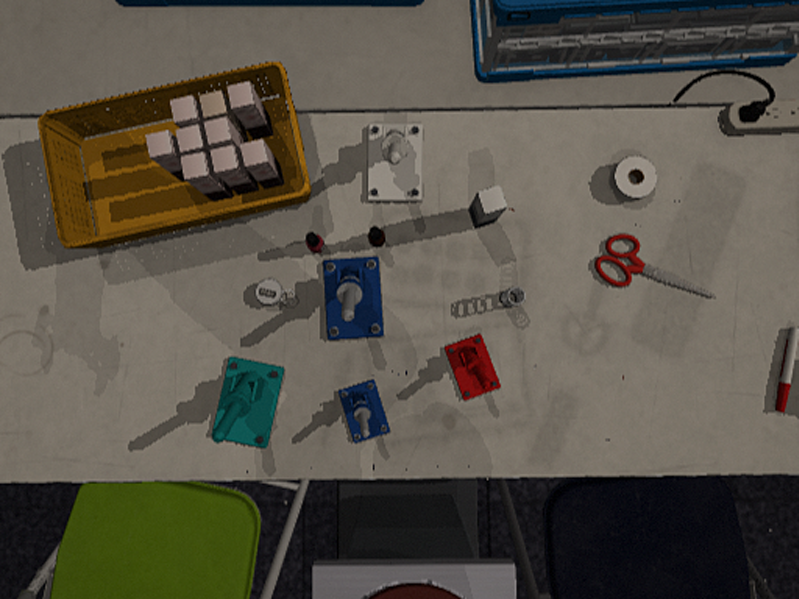

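```bash
python3 - <<'E'
from h import *
T=cal("top");S=cal("scene");W=cal("wrist")
t=cv2.imread("pics/top0.png");s=cv2.imread("pics/scene0.png")
def blobs(im,lo,hi,amin):
    m=cv2.inRange(cv2.cvtColor(im,cv2.COLOR_BGR2HSV),lo,hi)
    return [c for c in cv2.findContours(cv2.morphologyEx(m,cv2.MORPH_CLOSE,np.ones((9,9))),cv2.RETR_EXTERNAL,cv2.CHAIN_APPROX_NONE)[0] if cv2.contourArea(c)>amin]
for c in blobs(t,(105,120,40),(125,255,255),300):
    r=cv2.minAreaRect(c); 
    P=np.array([onz(T,*p,0.01) for p in cv2.boxPoints(r)]);print(r,P.round(4).tolist(),np.linalg.norm(P[0]-P[1]),np.linalg.norm(P[1]-P[2]))
# crude spring top / rod tip (from viewed picture)
k=1.5625
print("spring",tri([(T,511/k,296/k),(S,463/k,388/k)]), onz(T,511/k,296/k,.066))
print("rodtip",tri([(T,347/k,313/k),(S,357/k,281/k)]))
# camera in tool frame
o=robot.observe();Rt=R.from_euler("xyz",o["tcp_rot"],degrees=True).as_matrix()
print("cam in tool",Rt.T@(-W["R"].T@W["t"]-o["tool_pos"]));print((W["R"]@Rt).round(3).tolist())
cv2.imwrite("pics/crops1.png",np.hstack([cv2.resize(t[150:260,180:350],None,fx=2.3,fy=2.3,interpolation=cv2.INTER_CUBIC)[:250],cv2.resize(s[165:285,200:320],None,fx=3,fy=3,interpolation=cv2.INTER_CUBIC)[:250]]))
E
```

```text
((232.91282653808594, 263.12103271484375), (35.017486572265625, 24.10062026977539), 72.6459732055664) [[0.4221, 0.116, 0.01], [0.439, 0.059, 0.01], [0.3574, 0.0341, 0.01], [0.3407, 0.0908, 0.01]] 0.059536747241587216 0.08532886769884622
((225.9513702392578, 190.76991271972656), (51.02007293701172, 35.321590423583984), 86.18592071533203) [[0.6307, 0.1391, 0.01], [0.6354, 0.0502, 0.01], [0.5073, 0.0431, 0.01], [0.5026, 0.131, 0.01]] 0.08907685625494204 0.12823008193157237
spring (array([ 0.5659669 , -0.15272258,  0.06454408]), [np.float64(0.0018014996864483706), np.float64(0.00180149968644857)]) [ 0.5643463  -0.15142083  0.066     ]
rodtip (array([0.53721173, 0.091309  , 0.13153664]), [np.float64(0.0017613528920943466), np.float64(0.0017613528920942256)])
cam in tool [ 0.07546739  0.00091256 -0.06950347]
[[-0.0, 1.0, -0.002], [-0.956, -0.0, -0.293], [-0.293, 0.001, 0.956]]
```

```bash
cat >> h.py <<'E'
M=np.array([[0,1,-.002],[-.956,0,-.293],[-.293,.001,.956]]);CT=np.array([.0755,.0009,-.0695])
def view(tgt,az,el,dist,roll):
    az,el=np.radians([az,el]);d=np.array([np.cos(el)*np.cos(az),np.cos(el)*np.sin(az),-np.sin(el)])
    x=np.cross(d,[0,0,1]);x/=np.linalg.norm(x);y=np.cross(d,x)
    C=R.from_euler("z",roll,degrees=True).as_matrix()@np.array([x,y,d])
    Rt=R.from_matrix(C.T@M); return np.array(tgt)-dist*d-Rt.as_matrix()@CT, Rt.as_euler("xyz",degrees=True)
def snap(name):
    c=cal("wrist");i=robot.grab_frame("wrist");cv2.imwrite(f"pics/{name}.png",i);np.save(f"pics/{name}.npy",c,allow_pickle=True);return i
def load(name): return np.load(f"pics/{name}.npy",allow_pickle=True).item()
E
python3 - <<'E'
from h import *
st=[0.568,.092,.085]; sp=[.565,-.151,.02]
V={"b_hi":view(st,3,55,.30,180),"b_lo":view(st,3,30,.26,180),"s_hi":view(sp,-10,60,.28,180),"s_lo":view(sp,-10,45,.25,180)}
for k,v in V.items(): print(k,v[0].round(3),v[1].round(1),robot.ik(*v))
robot.move_pose(*V["b_hi"]);snap("b_hi");print(robot.observe()["time"])
robot.move_pose(*V["b_lo"]);a=snap("b_lo");robot.move_pose(*V["b_hi"])
robot.move_pose(*V["s_hi"]);snap("s_hi");robot.move_pose(*V["s_lo"]);b=snap("s_lo")
print(robot.observe()["time"])
a=a[::-1,::-1];b=b[::-1,::-1]
cv2.imwrite("pics/lo.png",np.hstack([cv2.resize(x[100:300,160:360],None,fx=2,fy=2,interpolation=cv2.INTER_CUBIC) for x in (a,b)]))
h=cv2.imread("pics/b_hi.png")[::-1,::-1];g=cv2.imread("pics/s_hi.png")[::-1,::-1]
cv2.imwrite("pics/hi.png",np.hstack([cv2.resize(x[90:290,160:360],None,fx=2,fy=2,interpolation=cv2.INTER_CUBIC) for x in (h,g)]))
E
```

```text
b_hi [0.489 0.087 0.288] [-179.9   18.  -177. ] [ -6.40213806 -33.25523823 -31.61056244  73.89708426   2.80381847
  -8.94252133]
b_lo [0.446 0.085 0.216] [-179.9   43.  -177. ] None
s_hi [ 0.515 -0.143  0.212] [-179.9   13.   170. ] [-31.66720113 -19.91428522 -28.90727174  68.90376639   4.67095316
 -21.15372252]
s_lo [ 0.488 -0.139  0.171] [-179.9   28.   170. ] [-36.25102251 -43.43468497 -52.44985855  55.4921703   11.89120965
 -23.52243993]
2.125Traceback (most recent call last):
  File "<stdin>", line 6, in <module>
plant.IKError: the arm cannot take that pose within its joint ranges
```

```bash
python3 - <<'E'
from h import *
st=[0.568,.092,.085]; sp=[.565,-.151,.02]
for roll in (0,90,-90,180):
  for el in (25,30,35,40,45):
    r=[]
    for az in (-50,-30,3,30,50):
      for d in (.22,.26,.30):
        p,o=view(st,az,el,d,roll)
        if robot.ik(p,o) is not None: r.append((az,d,p.round(2).tolist()))
    print(roll,el,r)
a=R.from_euler("z",3,degrees=True).apply([-.5,0,.866]);y=R.from_euler("z",3,degrees=True).apply([0,1,0])
for h in (.099,.14,.185):
  ok=[]
  for tw in range(-180,180,15):
    Rt=R.from_matrix(np.array([np.cross(y,-a),y,-a]).T)*R.from_euler("z",tw,degrees=True)
    q=robot.ik(np.array([.575,.092,.078])+a*h,Rt.as_euler("xyz",degrees=True))
    if q is not None: ok.append((tw,int(q[5])))
  print(h,ok)
E
```

```text
0 25 [(-50, 0.22, [0.48, 0.2, 0.09]), (-50, 0.26, [0.45, 0.23, 0.11]), (-50, 0.3, [0.43, 0.26, 0.13]), (50, 0.22, [0.48, -0.02, 0.09]), (50, 0.26, [0.45, -0.04, 0.11]), (50, 0.3, [0.43, -0.07, 0.13])]
0 30 [(-50, 0.22, [0.48, 0.2, 0.11]), (-50, 0.26, [0.46, 0.23, 0.13]), (-50, 0.3, [0.43, 0.25, 0.15]), (50, 0.22, [0.48, -0.01, 0.11]), (50, 0.26, [0.46, -0.04, 0.13]), (50, 0.3, [0.43, -0.07, 0.15])]
0 35 [(-50, 0.22, [0.48, 0.2, 0.12]), (-50, 0.26, [0.46, 0.22, 0.14]), (-50, 0.3, [0.44, 0.25, 0.16]), (50, 0.22, [0.48, -0.01, 0.12]), (50, 0.26, [0.46, -0.04, 0.14]), (50, 0.3, [0.44, -0.06, 0.16])]
0 40 [(-50, 0.22, [0.48, 0.2, 0.13]), (-50, 0.26, [0.46, 0.22, 0.16]), (-50, 0.3, [0.44, 0.24, 0.18]), (50, 0.22, [0.48, -0.01, 0.13]), (50, 0.26, [0.46, -0.03, 0.16]), (50, 0.3, [0.44, -0.06, 0.18])]
0 45 [(-50, 0.22, [0.49, 0.19, 0.14]), (-50, 0.26, [0.47, 0.21, 0.17]), (-50, 0.3, [0.45, 0.24, 0.2]), (50, 0.22, [0.48, -0.01, 0.14]), (50, 0.26, [0.47, -0.03, 0.17]), (50, 0.3, [0.45, -0.05, 0.2])]
90 25 [(30, 0.22, [0.49, -0.01, 0.14]), (30, 0.26, [0.46, -0.03, 0.16]), (30, 0.3, [0.43, -0.05,
[... 3383 characters left out ...]
 [0.47, 0.03, 0.27]), (50, 0.22, [0.53, 0.05, 0.21]), (50, 0.26, [0.51, 0.03, 0.24]), (50, 0.3, [0.5, 0.0, 0.27])]
0.099 [(-180, 171), (-165, -173), (-150, -158), (-135, -143), (-120, -128), (-105, -113), (-90, -98), (-75, -83), (-60, -68), (-45, -53), (-30, -38), (-15, -23), (0, -8), (15, 6), (30, 21), (45, 36), (60, 51), (75, 66), (90, 81), (105, 96), (120, 111), (135, 126), (150, 141), (165, 156)]
0.14 [(-180, 171), (-165, -173), (-150, -158), (-135, -143), (-120, -128), (-105, -113), (-90, -98), (-75, -83), (-60, -68), (-45, -53), (-30, -38), (-15, -23), (0, -8), (15, 6), (30, 21), (45, 36), (60, 51), (75, 66), (90, 81), (105, 96), (120, 111), (135, 126), (150, 141), (165, 156)]
0.185 []
```

```bash
python3 - <<'E'
from h import *
st=[0.568,.092,.095]; sp=[.565,-.151,.025]
V=[("b_l",view(st,-28,36,.26,180)),("b_hi2",view(st,3,50,.26,180)),("b_r",view(st,28,40,.26,180)),("s_hi",view(sp,-10,60,.26,180)),("s_lo",view(sp,-10,45,.25,180))]
ims=[]
for k,v in V:
    try: robot.move_pose(*v)
    except robot.IKError: print("no",k);continue
    ims.append(snap(k)[::-1,::-1]); print(k,robot.observe()["time"])
f=lambda x:cv2.resize(x[80:310,155:385],(390,390),interpolation=cv2.INTER_CUBIC)
print(len(ims))
cv2.imwrite("pics/bb.png",np.hstack([f(ims[0]),f(ims[-3])]));cv2.imwrite("pics/ss.png",np.hstack([f(ims[-2]),f(ims[-1])]))
a=R.from_euler("z",3,degrees=True).apply([-.5,0,.866]);y=R.from_euler("z",3,degrees=True).apply([0,1,0])
for dl in (0,8,15,20):
  r=R.from_rotvec(y*np.radians(dl)); z=r.apply(-a)
  print(dl,z.round(2))
  for tw in (0,180,-50,50):
    hs=[]
    for h in np.arange(0.03,.14,.008):
      Rt=R.from_rotvec(-a*np.radians(tw))*R.from_matrix(np.array([np.cross(y,z),y,z]).T)
      p=np.array([.575,.092,.078])+a*h-Rt.as_matrix()[:,2]*.054
      if robot.ik(p,Rt.as_euler("xyz",degrees=True)) is not None: hs.append(round(h,3))
    print(tw,hs[0] if hs else 0,hs[-1] if hs else 0)
E
```

```text
b_l 2.9167
b_hi2 3.7083
no b_r
s_hi 4.725
s_lo 5.4333
4
0 [ 0.5   0.03 -0.87]
0 0.03 0.094
180 0.03 0.094
-50 0.03 0.094
50 0.03 0.094
8 [ 0.37  0.02 -0.93]
0 0.03 0.134
180 0 0
-50 0.03 0.134
50 0.03 0.134
15 [ 0.26  0.01 -0.97]
0 0.03 0.134
180 0 0
-50 0.03 0.134
50 0.03 0.134
20 [ 0.17  0.01 -0.98]
0 0.03 0.134
180 0 0
-50 0.03 0.134
50 0.03 0.134
```

View pics/bb.png

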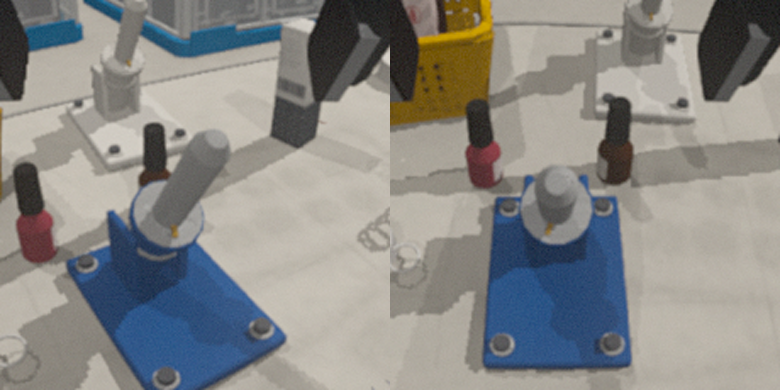

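View pics/ss.png

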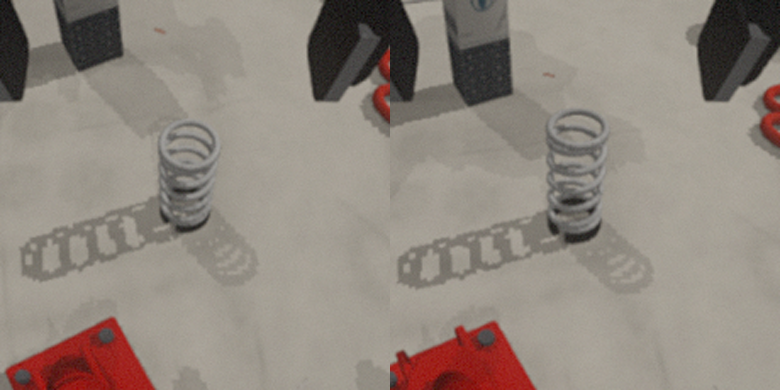

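```bash
python3 - <<'E'
from h import *
k=230/390
def tile(n,x,y,s=6):
    im=cv2.imread(f"pics/{n}.png")[::-1,::-1]; X=int(155+x*k);Y=int(80+y*k); w,h=int(200/s),int(150/s)
    print(n,"origin",X-w,Y-h,"scale",s); return cv2.resize(im[Y-h:Y+h,X-w:X+w],(400,300),interpolation=cv2.INTER_CUBIC)
cv2.imwrite("pics/z.png",np.vstack([np.hstack([tile("b_l",185,190,5),tile("b_hi2",165,205,5)]),np.hstack([tile("s_hi",187,215,8),tile("s_lo",185,222,8)])]))
for n in ("b_l","b_hi2"):
    im=cv2.imread(f"pics/{n}.png")[::-1,::-1];hs=cv2.cvtColor(im,cv2.COLOR_BGR2HSV)
    m=cv2.inRange(hs,(12,90,60),(32,255,255));m[:200]=0;m[235:]=0;m[:,:230]=0;m[:,275:]=0
    ys,xs=np.nonzero(m);print(n,len(xs),list(zip(xs,ys)))
E
```

```text
b_l origin 224 162 scale 5
b_hi2 origin 212 170 scale 5
s_hi origin 240 188 scale 8
s_lo origin 239 192 scale 8
b_l 21 [(np.int64(256), np.int64(213)), (np.int64(257), np.int64(213)), (np.int64(258), np.int64(213)), (np.int64(256), np.int64(214)), (np.int64(257), np.int64(214)), (np.int64(258), np.int64(214)), (np.int64(256), np.int64(215)), (np.int64(257), np.int64(215)), (np.int64(258), np.int64(215)), (np.int64(257), np.int64(216)), (np.int64(258), np.int64(216)), (np.int64(259), np.int64(216)), (np.int64(257), np.int64(217)), (np.int64(258), np.int64(217)), (np.int64(259), np.int64(217)), (np.int64(256), np.int64(218)), (np.int64(257), np.int64(218)), (np.int64(258), np.int64(218)), (np.int64(259), np.int64(218)), (np.int64(257), np.int64(219)), (np.int64(258), np.int64(219))]
b_hi2 17 [(np.int64(248), np.int64(212)), (np.int64(249), np.int64(212)), (np.int64(250), np.int64(212)), (np.int64(248), np.int64(213)), (np.int64(249), np.int64(213)), (np.int64(250), np.int64(213)), (np.int64(248), np.int64(214)), (np.int64(249), np.int64(214)), (np.int64(247), np.int64(215)), (np.int64(248), np.int64(215)), (np.int64(249), np.int64(215)), (np.int64(247), np.int64(216)), (np.int64(248), np.int64(216)), (np.int64(249), np.int64(216)), (np.int64(247), np.int64(217)), (np.int64(248), np.int64(217)), (np.int64(249), np.int64(217))]
```

View pics/z.png

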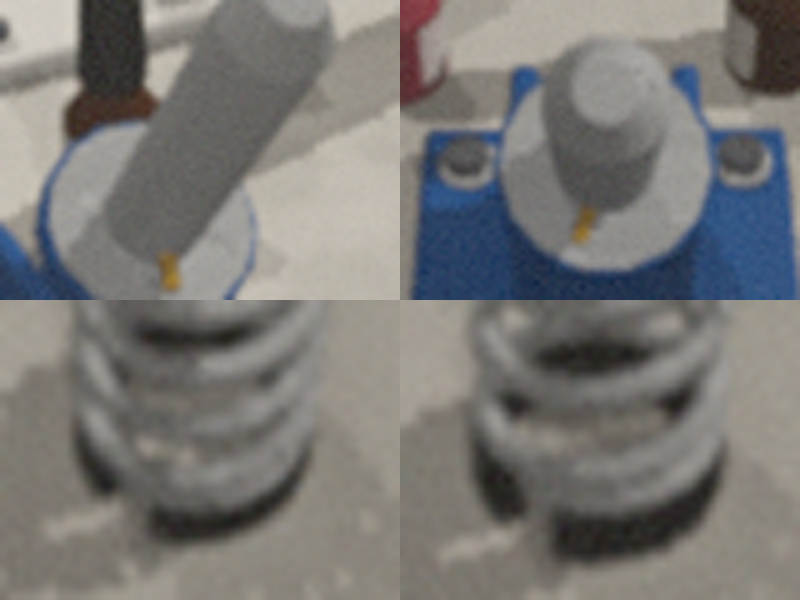

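```bash
cat > meas.py <<'E'
from h import *
def uv(n,x,y): return (load(n),511-x,383-y)   # flipped px -> original
k=230/390
def face(n,x,y):
    im=cv2.imread(f"pics/{n}.png")[::-1,::-1];g=cv2.GaussianBlur(cv2.cvtColor(im,cv2.COLOR_BGR2GRAY),(0,0),1.2)
    m=np.zeros((386,514),np.uint8);cv2.floodFill(g.copy(),m,(int(x),int(y)),255,9,9,cv2.FLOODFILL_MASK_ONLY|cv2.FLOODFILL_FIXED_RANGE|(255<<8))
    ys,xs=np.nonzero(m[1:-1,1:-1]);return (xs.min()+xs.max())/2,(ys.min()+ys.max())/2,xs.max()-xs.min()+1,ys.max()-ys.min()+1,len(xs)
if __name__=="__main__":
    fl=face("b_l",155+212*k,80+141*k);fh=face("b_hi2",254,188)
    print(fl,fh)
    print("tip",tri([uv("b_l",*fl[:2]),uv("b_hi2",*fh[:2])]))
    print("pin end",tri([uv("b_l",258,218.5),uv("b_hi2",247.8,217)]))
    print("pin mid",tri([uv("b_l",257.5,216),uv("b_hi2",248.6,214.6)]))
    print("spring top",tri([uv("s_hi",155+189*k,80+145*k),uv("s_lo",155+187*k,80+129*k)]))
    print("slot",tri([uv("s_hi",256.3,213.9),uv("s_lo",255.9,221)]),onz(*uv("s_hi",256.3,213.9),0),onz(*uv("s_lo",255.9,221),0))
    # blue plate in wrist views: screws/plate corners on z=.01 from contour
    for n in ("b_l","b_hi2"):
        im=cv2.imread(f"pics/{n}.png")[::-1,::-1];m=cv2.inRange(cv2.cvtColor(im,cv2.COLOR_BGR2HSV),(105,120,40),(125,255,255));m[:170]=0
        m=cv2.morphologyEx(m,cv2.MORPH_CLOSE,np.ones((15,15)));c=max(cv2.findContours(m,0,2)[0],key=cv2.contourArea)
        q=cv2.approxPolyDP(cv2.convexHull(c),4,True)[:,0]
        for x,y in q: print(n,x,y,onz(*uv(n,x,y),.01).round(4))
E
python3 meas.py
```

```text
(np.float64(280.0), np.float64(162.0), np.int64(21), np.int64(11), 94) (np.float64(260.5), np.float64(194.0), np.int64(32), np.int64(55), 546)
tip (array([0.53406979, 0.08612139, 0.13653801]), [np.float64(0.003430917714210964), np.float64(0.0034309177142110192)])
pin end (array([0.55383322, 0.0957363 , 0.07372558]), [np.float64(6.005160733691693e-05), np.float64(6.005160733697451e-05)])
pin mid (array([0.55580314, 0.09513442, 0.07483801]), [np.float64(7.644497658794249e-07), np.float64(7.64449765792918e-07)])
spring top (array([ 0.56305141, -0.15909164,  0.06305518]), [np.float64(5.60663204728841e-05), np.float64(5.6066320472931444e-05)])
slot (array([ 0.5542673 , -0.15038489, -0.00186949]), [np.float64(0.00023742482333784026), np.float64(0.00023742482333781293)]) [ 0.55344125 -0.1499812   0.        ] [ 0.55274053 -0.15033774  0.        ]
b_l 220 205 [0.6617 0.0916 0.01  ]
b_l 232 204 [0.6564 0.0771 0.01  ]
b_l 269 222 [0.6047 0.0524 0.01  ]
b_l 321 281 [0.5037 0.0509 0.01  ]
b_l 250 320 [0.4991 0.1327 0.01  ]
b_l 195 236 [0.6229 0.1393 0.01  ]
b_hi2 287 197 [0.6298 0.0532 0.01  ]
b_hi2 295 294 [0.5054 0.0467 0.01  ]
b_hi2 212 295 [0.5003 0.1296 0.01  ]
b_hi2 218 197 [0.6257 0.1378 0.01  ]
```

```bash
cat > over.py <<'E'
from meas import *
tip,e=tri([uv("b_l",280,162.3),uv("b_hi2",254,188)]);print("tip",tip,e)
yaw=np.radians(3.4);RS=(R.from_euler("z",yaw)*R.from_euler("y",-30,degrees=True)).as_matrix()
seat=tip-.076*RS[:,2];print("seat",seat)
pe=RS.T@(np.array([.55383,.09574,.07373])-seat);print("pin in seat",pe,"az from -x:",np.degrees(np.arctan2(pe[1],-pe[0])))
for z in (0.078,): 
    pass
sc=np.array([.563,-.159,0]); th=np.linspace(0,2*np.pi,40)
def circ(o,Rm,r,z): return [o+Rm@np.array([r*np.cos(t),r*np.sin(t),z]) for t in th]
out=[]
for n,cs,c0 in (("b_l",[circ(seat,RS,.0195,0),circ(seat,RS,.0094,.068),circ(seat,RS,.005,.076)],(262,188)),
             ("b_hi2",[circ(seat,RS,.0195,0),circ(seat,RS,.0094,.068),circ(seat,RS,.005,.076)],(253,200)),
             ("s_hi",[circ(sc,np.eye(3),.01425,0),circ(sc,np.eye(3),.01425,.066)],(265,190)),
             ("top",[circ(sc,np.eye(3),.01425,0),circ(sc,np.eye(3),.01425,.066)],(327,190))):
    if n=="top": im=cv2.imread("pics/top0.png");c=cal("top")
    else: im=cv2.imread(f"pics/{n}.png")[::-1,::-1];c=load(n)
    x0,y0=c0[0]-40,c0[1]-30;t=cv2.resize(im[y0:y0+60,x0:x0+80],(400,300),interpolation=cv2.INTER_CUBIC)
    for q,col in zip(cs,((0,0,255),(0,255,0),(255,0,255))):
        p=np.array([proj(c,a) for a in q]); 
        if n!="top": p=np.array([511,383])-p
        cv2.polylines(t,[np.int32((p-[x0,y0]+.5)*5)],True,col,1)
    out.append(t)
cv2.imwrite("pics/over.png",np.vstack([np.hstack(out[:2]),np.hstack(out[2:])]))
E
python3 over.py
```

```text
tip [0.53295497 0.08942823 0.14009177] [np.float64(0.0005956793142060845), np.float64(0.0005956793142061934)]
seat [0.57088808 0.09168187 0.07427384]
pin in seat [-0.01481022  0.00506264  0.00792271] az from -x: 18.872181247772513
```

View pics/over.png

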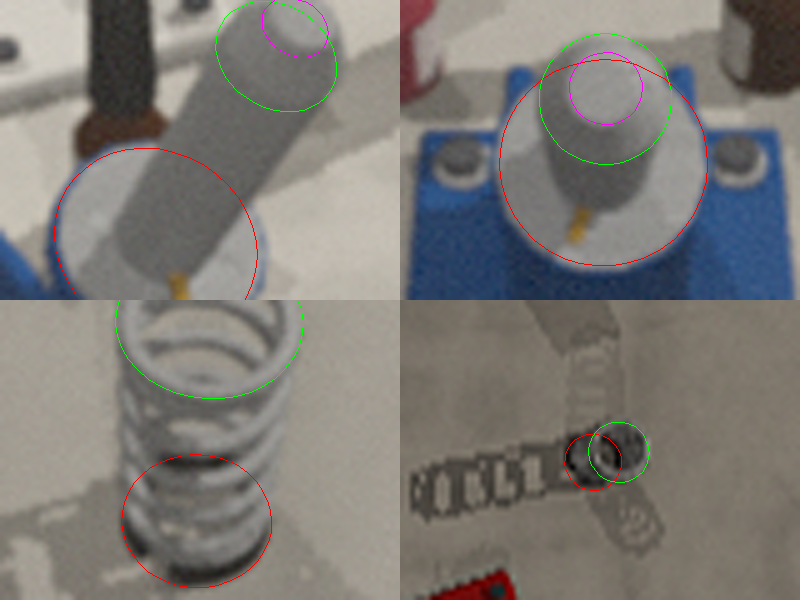

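```bash
cat > plan.py <<'E'
from h import *
SC=np.array([.563,-.1585,0.]); SY=-41.; PIN=20.; G=.040; DL=12.
SEAT=np.array([.5685,.0912,.078]); RS=R.from_euler("z",3.4,degrees=True)*R.from_euler("y",-30,degrees=True)
B=R.from_matrix(np.array([[-1,0,0],[0,1,0],[0,0,-1.]]))
Q=R.from_euler("z",PIN,degrees=True)*R.from_euler("y",DL,degrees=True)*B   # tool in spring frame (z from collar)
QP=np.array([0,0,G])-Q.as_matrix()[:,2]*.054
def toolpose(o,Rs): return np.asarray(o)+Rs.apply(QP),(Rs*Q).as_euler("xyz",degrees=True)
def onrod(h,tw=0,dx=0,dy=0): # spring bottom h above seat; tw deg offset; lateral offset in seat frame
    return toolpose(SEAT+RS.apply([dx,dy,h]),RS*R.from_euler("z",-PIN+tw,degrees=True))
def pick(dz=0): return toolpose(SC+[0,0,dz],R.from_euler("z",SY,degrees=True))
def fs():
    o=robot.observe();return round(o["time"],2),RS.inv().apply(o["ft_force"]).round(1),RS.inv().apply(np.array(o["tool_pos"])-SEAT).round(4),round(o["gripper_width"],4)
E
python3 - <<'E'
from plan import *
print((RS*Q).as_matrix()[:,2],QP)
P=[pick(.10),pick(),pick(.13),onrod(.092),onrod(.088,20),onrod(.088,-20),onrod(0),onrod(0,30),onrod(0,-30)]
for p in P:
    q=robot.ik(*p);print(p[0].round(3),p[1].round(1),None if q is None else np.round(q))
assert all(robot.ik(*p) is not None for p in P[:4])
robot.set_gripper(.062);robot.move_pose(*P[0]);print(fs())
i=snap("pre")
print(robot.line_to(P[1][0],vel=.08,guard=8),robot.observe()["tool_pos"]-P[1][0])
robot.set_gripper(0.0);print(fs())
robot.line_to(P[2][0],vel=.12);print(fs())
robot.move_pose(*P[3]);print(fs())
j=snap("hov")
f=lambda x:cv2.resize(x[::-1,::-1],(400,300),interpolation=cv2.INTER_AREA)
s=robot.grab_frame("scene");cv2.imwrite("pics/hovs.png",s)
cv2.imwrite("pics/c5.png",np.hstack([cv2.resize(j[::-1,::-1][0:200,130:390],(520,400),interpolation=cv2.INTER_CUBIC),cv2.resize(s[120:260,190:288],(280,400),interpolation=cv2.INTER_CUBIC)]))
E
```

```text
[ 0.32352999 -0.05201415 -0.94478721] [0.01055015 0.00383994 0.09281997]
[ 0.573 -0.163  0.193] [-180.  -12.  159.] [-28.  19.   8.  91.  -1.  -7.]
[ 0.573 -0.163  0.093] [-180.  -12.  159.] [-28.  22.   2.  81.  -1.  -7.]
[ 0.573 -0.163  0.223] [-180.  -12.  159.] [-28.  19.  11.  94.  -1.  -7.]
[0.486 0.086 0.244] [-180.    18.  -176.6] [ -7. -35. -37.  70.   3. -10.]
[0.487 0.09  0.24 ] [-169.7   16.2 -156.2] [ -4. -35. -38.  68.  -2. -26.]
[0.488 0.083 0.24 ] [169.7  16.2 163. ] [-10. -35. -38.  70.   8.   7.]
[0.532 0.089 0.164] [-180.    18.  -176.6] [ -6. -24. -38.  58.   3.  -9.]
[0.53  0.095 0.163] [-165.1   14.1 -146.3] [ -2. -25. -40.  56.  -4. -35.]
[0.531 0.083 0.163] [165.1  14.1 153.1] [-10. -26. -40.  58.  10.  17.]
(7.18, array([-0.7,  0.1,  0.8]), array([ 0.0488, -0.2536,  0.1048]), 0.0623)
False [ 0.00034894 -0.00019438  0.00066618]
(9.05, array([1.1, 0.2, 3.4]), array([-0.0009, -0.2538,  0.0182]), 0.0259)
(10.28, array([-0.6,  0.2, -0.4]), array([ 0.0629, -0.2534,  0.1297]), 0.0259)
(11.48, array([ 0.4,  0. , -1. ]), array([ 0.0116, -0.0005,  0.1848]), 0.0262)
```

View pics/c5.png

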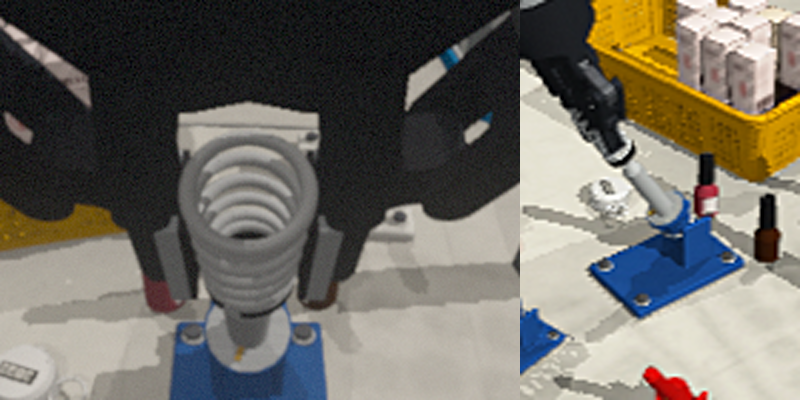

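```bash
python3 - <<'E'
from plan import *
for h in (.080,.074,.068,.062,.056):
    g=robot.line_to(onrod(h)[0],vel=.04,guard=8);o=robot.observe()
    print(h,g,fs(),RS.inv().apply(o["torque"]).round(2))
    if g: break
E
```

```text
0.08 False (12.03, array([-0.8, -0. , -0.4]), array([ 0.0109, -0.    ,  0.1724]), 0.0261) [-0.03  0.33 -0.05]
0.074 False (12.33, array([-0.6, -0.7,  0.4]), array([0.011 , 0.    , 0.1666]), 0.026) [-0.03  0.31  0.03]
0.068 False (12.63, array([-0.3,  1.1, -1. ]), array([0.011 , 0.    , 0.1605]), 0.0261) [-0.01  0.34  0.04]
0.062 False (12.93, array([-0.5,  0.1, -0.4]), array([ 0.0111, -0.    ,  0.1545]), 0.0261) [ 0.01  0.32 -0.  ]
0.056 False (13.23, array([ 0.1,  1.1, -0.8]), array([0.0111, 0.    , 0.1485]), 0.0263) [-0.03  0.41  0.04]
```

```bash
python3 - <<'E'
from plan import *
for h,v in ((.045,.04),(.034,.04),(.023,.04),(.012,.04),(.008,.02),(.005,.02),(.003,.015),(.001,.015),(-.001,.015)):
    g=robot.line_to(onrod(h)[0],vel=v,guard=8);o=robot.observe()
    print(h,g,fs(),RS.inv().apply(o["torque"]).round(2))
    if g: break
E
```

```text
0.045 False (13.66, array([-1.9, -0.3, -1.5]), array([0.0111, 0.    , 0.1376]), 0.026) [-0.03  0.53  0.01]
0.034 False (14.08, array([-2.8, -0.4, -1.1]), array([0.0112, 0.    , 0.1267]), 0.0261) [-0.05  0.55 -0.01]
0.023 True (14.32, array([-0.9,  0.7, -0.1]), array([1.000e-02, 1.000e-04, 1.215e-01]), 0.0261) [ 0.    0.35 -0.03]
```

```bash
python3 - <<'E'
from plan import *
dx=-.0012
for h,v in ((.0285,.02),(.024,.02),(.020,.02),(.016,.02),(.012,.02),(.009,.02)):
    g=robot.line_to(onrod(h,0,dx)[0],vel=v,guard=8);o=robot.observe()
    f=fs();print(h,g,round(dx,4),f,RS.inv().apply(o["torque"]).round(2))
    if g: break
    dx+=np.clip(f[1][0]*.0002,-.0006,.0006)
E
```

```text
0.0285 False -0.0012 (14.57, array([0.2, 0.4, 0.3]), array([0.0103, 0.    , 0.1216]), 0.0258) [-0.01  0.31  0.01]
0.024 False -0.0012 (14.94, array([-0.7,  0.3, -0.2]), array([0.0099, 0.    , 0.1167]), 0.0259) [0.02 0.34 0.  ]
0.02 False -0.0013 (15.29, array([-0.4,  1. , -1.2]), array([0.0098, 0.    , 0.1127]), 0.0262) [0.05 0.29 0.02]
0.016 False -0.0014 (15.64, array([-0. , -0.5,  0.4]), array([0.0097, 0.    , 0.1087]), 0.026) [ 0.    0.31 -0.01]
0.012 False -0.0014 (15.99, array([-1. ,  0.1,  0.2]), array([0.0097, 0.    , 0.1047]), 0.0259) [-0.01  0.27 -0.02]
0.009 False -0.0016 (16.29, array([-0.1,  0.2, -1. ]), array([0.0095, 0.    , 0.1017]), 0.0262) [-0.05  0.34 -0.04]
```

```bash
python3 - <<'E'
from plan import *
dx=-.0016
for h in (.007,.005,.003,.001,-.001,-.003):
    g=robot.line_to(onrod(h,0,dx)[0],vel=.01,guard=6);o=robot.observe()
    f=fs();print(h,g,round(dx,4),f,RS.inv().apply(o["torque"]).round(2))
    if g: break
    dx+=np.clip(f[1][0]*.0001,-.0003,.0003)
E
```

```text
0.007 False -0.0016 (16.64, array([-0.4,  0.2, -1. ]), array([ 0.0096, -0.    ,  0.0998]), 0.0262) [0.03 0.31 0.  ]
0.005 False -0.0016 (16.99, array([ 0.5, -0.5, -1.1]), array([ 0.0095, -0.    ,  0.0977]), 0.0259) [-0.07  0.35 -0.04]
0.003 False -0.0016 (17.34, array([-0.6, -1. , -0.4]), array([ 0.0096, -0.    ,  0.0958]), 0.0262) [-0.13  0.33  0.02]
0.001 False -0.0017 (17.69, array([ 0.3, -0.4, -1.5]), array([ 0.0096, -0.    ,  0.0938]), 0.026) [-0.18  0.33  0.07]
-0.001 True -0.0016 (17.9, array([0.2, 0.1, 6.9]), array([ 0.0096, -0.    ,  0.0933]), 0.0263) [0.01 0.65 0.01]
```

```bash
python3 - <<'E'
from plan import *
j=snap("seat1")[::-1,::-1];s=robot.grab_frame("scene");t=robot.grab_frame("top")
cv2.imwrite("pics/seat1v.png",np.hstack([cv2.resize(j[60:210,170:345],(466,400),interpolation=cv2.INTER_CUBIC),cv2.resize(s[165:235,205:263],(331,400),interpolation=cv2.INTER_CUBIC)]))
E
```

```text
(no output)
```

View pics/seat1v.png

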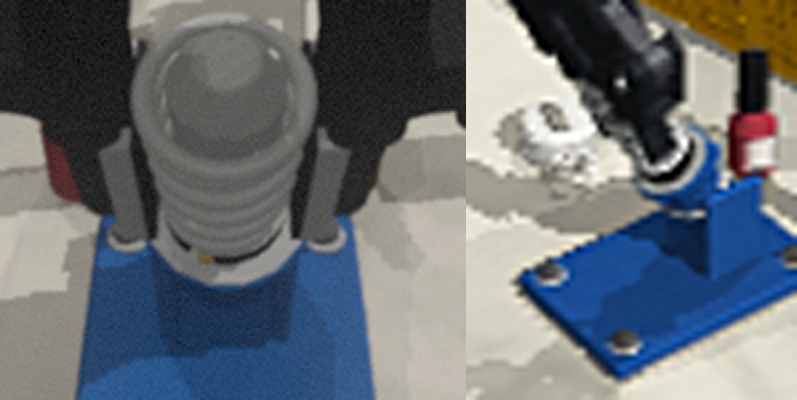

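```bash
python3 - <<'E'
from plan import *
dx=-.0016
for tw in (4,8,12,8,0,-4,-8,-12,-8,0):
    p=onrod(-.0003,tw,dx);g=robot.line_to(p[0],vel=.01,rotation=p[1],guard=20);o=robot.observe()
    a=RS.inv()*R.from_euler("xyz",o["tcp_rot"],degrees=True)*Q.inv()
    # moment about rod axis through seat
    m=np.array(o["torque"]); f=np.array(o["ft_force"]); ax=RS.apply([0,0,1])
    m2=m+np.cross(np.array(o["tool_pos"])-SEAT,f)
    print(tw,g,fs(),"Mz",round(m@ax,2),round(m2@ax,2))
E
```

```text
4 False (18.32, array([-2.2, -1.9, 11.5]), array([0.0102, 0.0008, 0.0934]), 0.0257) Mz 0.09 0.07
8 False (18.57, array([-0.7, -1.4,  9.2]), array([0.0104, 0.0015, 0.0934]), 0.026) Mz 0.07 0.06
12 False (18.82, array([-1.2, -1. ,  9.3]), array([0.0104, 0.0023, 0.0934]), 0.0258) Mz 0.1 0.09
8 False (19.07, array([-0.4, -0.3,  9. ]), array([0.0105, 0.0017, 0.0934]), 0.0262) Mz -0.1 -0.11
0 False (19.38, array([-0.8, -0.7, 10.5]), array([ 0.0105, -0.0002,  0.0934]), 0.0263) Mz 0.03 0.02
-4 False (19.62, array([-1.4, -3. , 10.2]), array([ 0.0104, -0.0013,  0.0933]), 0.0262) Mz 0.19 0.15
-8 False (19.88, array([-1.6, -5.3, 11. ]), array([ 0.0102, -0.0025,  0.0934]), 0.0257) Mz 0.34 0.28
-12 False (20.12, array([-3.8, -7.2, 12.9]), array([ 0.0098, -0.0034,  0.0934]), 0.026) Mz 0.49 0.41
-8 False (20.38, array([-2.7, -6.8, 10.9]), array([ 0.0102, -0.0024,  0.0934]), 0.0262) Mz 0.43 0.35
0 False (20.68, array([-0.8, -3.1,  8.9]), array([ 0.0107, -0.0003,  0.0934]), 0.026) Mz 0.19 0.15
```

```bash
python3 - <<'E'
from plan import *
dx=-.0012
for tw in (6,12,15,18,21,12,5):
    p=onrod(-.0001,tw,dx);g=robot.line_to(p[0],vel=.015,rotation=p[1],guard=20);o=robot.observe()
    m=np.array(o["torque"]); f=np.array(o["ft_force"]); ax=RS.apply([0,0,1])
    print(tw,g,fs(),"Mz",round((m+np.cross(np.array(o["tool_pos"])-SEAT,f))@ax,2))
j=snap("seat2")[::-1,::-1]
cv2.imwrite("pics/seat2v.png",cv2.resize(j[130:185,220:300],(800,550),interpolation=cv2.INTER_CUBIC))
E
```

```text
6 False (20.94, array([ 0. , -2.5,  7.7]), array([0.0108, 0.0011, 0.0934]), 0.0263) Mz 0.08
12 False (21.2, array([-0.1, -2. ,  8.5]), array([0.0106, 0.0023, 0.0934]), 0.0262) Mz 0.09
15 False (21.45, array([-0.3, -1.6,  7.9]), array([0.0104, 0.003 , 0.0934]), 0.0263) Mz 0.05
18 False (21.7, array([-1.1,  0.5,  8.5]), array([0.0102, 0.0037, 0.0934]), 0.0261) Mz -0.08
21 False (21.95, array([-1.2,  1.3,  9.8]), array([0.0098, 0.0044, 0.0934]), 0.0263) Mz -0.23
12 False (22.26, array([-1. ,  1.6,  9. ]), array([0.0105, 0.0024, 0.0934]), 0.0262) Mz -0.11
5 False (22.53, array([-0.9,  1.1,  8.8]), array([0.0106, 0.0011, 0.0934]), 0.0262) Mz -0.12
```

View pics/seat2v.png

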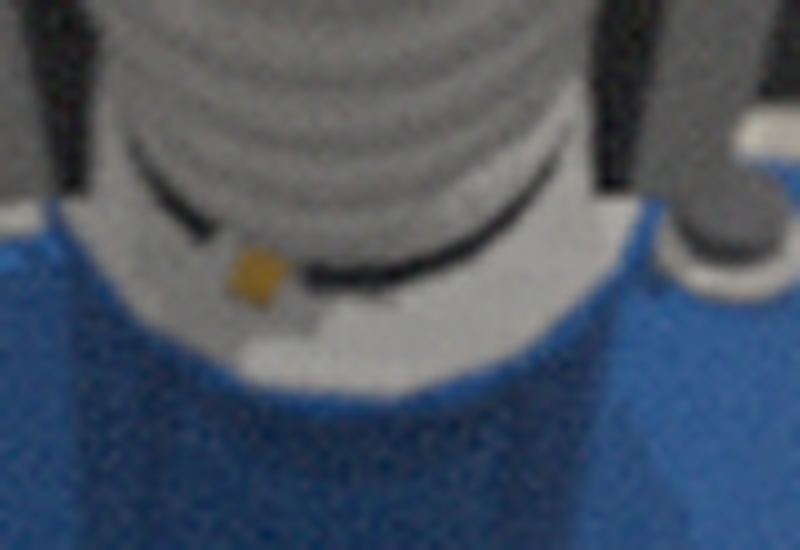

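```bash
python3 - <<'E'
from plan import *
p=onrod(.0003,9,-.0014);robot.line_to(p[0],vel=.015,rotation=p[1],guard=20);print(fs())
robot.set_gripper(.06);print(fs())
p2=onrod(.085,9,-.0014);print(robot.line_to(p2[0],vel=.06,guard=10),fs())
robot.pause(.3)
j=snap("fin")[::-1,::-1];t=robot.grab_frame("top");s=robot.grab_frame("scene")
cv2.imwrite("pics/finv.png",np.hstack([cv2.resize(j[100:260,180:330],(375,400),interpolation=cv2.INTER_CUBIC),cv2.resize(s[150:250,190:290],(400,400),interpolation=cv2.INTER_CUBIC)]))
E
```

```text
(22.83, array([-0.3,  0.5,  5.9]), array([0.0101, 0.0019, 0.0934]), 0.0262)
(23.26, array([ 0.8, -0.7, -0.2]), array([0.0095, 0.0018, 0.093 ]), 0.0598)
False (24.82, array([ 0.2,  0.5, -0.6]), array([0.0094, 0.0018, 0.1775]), 0.0601)
```

View pics/finv.png

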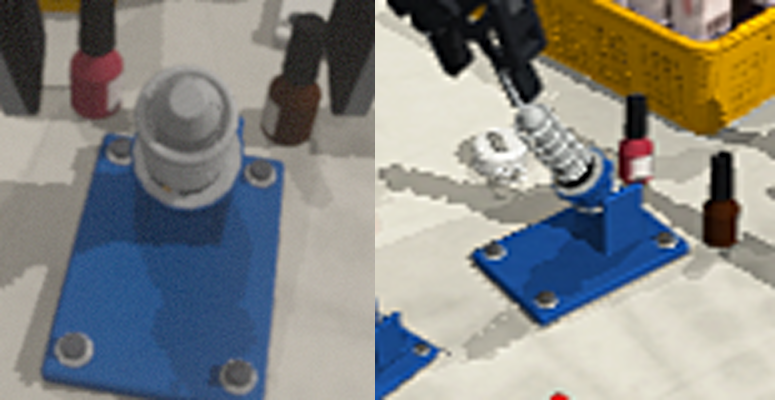

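The spring sits home on the seat with the rod tip sticking out of its top. The gripper is clear and the bottles and counter have not moved, so I am handing in.

```bash
python3 -c "
from plan import *
robot.job_done();print(fs())"
```

```text
the job is handed in; nothing more can be done
the job is handed in; nothing more can be done
```

The spring is home on the plunger rod of the larger blue bracket and released. I handed the job in at about 25 s robot time.

**What I did:** I found the spring, its slot, the rod and the brass pin from the wrist views. I gripped the spring already turned so the slot lined up with the pin, then threaded it down under force guard. One light guard stop (8 N) came about 29 mm above the seat. Shifting about 1.2 mm sideways cleared it. Because the slot was already lined up, the collar did not snag on the pin and seated directly.

**Last checks:**
- **Height:** the spring stopped about 0.6 mm from the nominal home height, not 5.5 mm short.
- **Twist:** with gentle pressing, about 9–13 N, turning it either way met a slot wall. The pin is in the slot.
- **Close-up picture:** it shows the brass pin inside the slot and the collar flat on the seat.
- **After release:** the tool force was about 0 N. The last pictures show the spring seated, and the bottles and counter look unmoved.

**Disagreements:**
- The first rough estimate of the spring's position was about 7 mm off in y. An overlay on the wrist and top views resolved it.
- The triangulated rod tip and seat came out about 4 mm low. I used the stated seat height, which the pin measurement supported.
- The gripper read 26 mm closed on the 28.5 mm spring.

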